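Refit the dial ring and knob on the desk radio and hold the knob pressed in

TASK

Put the radio's control back together: lay the orange dial ring over the brass shaft so that it sits flat on the raised boss, then pick up the dark knob, turn it so that its white pointer matches the flat of the D-shaft (the side of the white tick), and push it fully onto the shaft. Keep gripping the knob and press it down until the spring-loaded shaft is pushed in nearly as far as it goes, and finish like that, still holding it pressed down. Leave everything else on the desk where it is.

Things in the scene. Friction and masses are not known exactly. Their poses are not given: they have to be found in the camera images.
- ring_center (a point): centre (half-way up) of the loose dial ring, a flat orange ring 48 mm in outer diameter, 7 mm thick, hole 25 mm; lies flat on the 3 mm thick grey desk mat (ring underside 3 mm above the desk). Same both ways up; z up.
- knob_center (a point): centre (half-way up, 20 mm above its underside) of the loose dark knob, 40 mm tall, standing bore down on the 3 mm thick grey mat. Axes: x = the way its white pointer line points (painted on one end of the bar grip), z up.
- knob_pointer (a point): outer end of the white pointer on top of the knob's bar: 18 mm from the knob's axis along its +x, 40 mm above its underside. Same axes as the knob.
- boss_top (a point): middle of the top face of the aluminium boss (36 mm in diameter, 13 mm high), where the ring's underside must lie: 91 mm above the desk, 16 mm above the radio's top. A locating collar 22 mm in diameter rises 5 mm above this face into the ring's hole; the brass shaft rises through the middle. z up; x points to the white tick.
- shaft_tip (a point): centre of the top end of the vertical brass D-shaft (moves with it), 29 mm above the boss's top when not pressed. Shaft 14 mm in diameter, a flat cut 2 mm from the axis on its +x side, end bevelled by 1 mm. x = the way the flat faces (to the white tick), z up. It does not turn. With the knob fully on, knob_center is 6 mm above this point.
- shaft (a joint): how far the shaft is pressed down, m: 0 at rest, 0.006 at the stop. A spring resists with 1.5 N at first and about 10 N at the stop; it springs back when let go.
- radio: the desk radio, a dark wooden case with a cream top, 110 mm (x) by 220 mm (y) by 75 mm high, fixed to the desk; origin under its centre. The control is on its top, 50 mm from the middle along the radio's +y.
- jar: bystander: cream ceramic pen jar with pens, 80 mm in diameter, jar 100 mm high, pens up to 160 mm; origin under its centre
- mug: bystander: blue mug, 80 mm in diameter, 90 mm high, handle at its +y; origin under its centre
- notebook_a: bystander: slim red-brown notebook lying flat, 148 x 210 x 12 mm; origin under its centre
- notebook_b: bystander: slim blue notebook lying flat, 148 x 210 x 12 mm; origin under its centre
- pencil: bystander: yellow retractable pencil, 140 mm long along its x, 9 mm thick, lying on the red-brown notebook; origin at the underside of its middle
- eraser: bystander: white eraser on the mat, 22 x 44 x 13 mm; origin under its centre
- notes: bystander: block of yellow note paper, 76 x 76 x 22 mm; origin under its centre
- ring: the loose dial ring as a whole; origin under its centre, 3.5 mm below ring_center
- knob: the knob as a whole, origin at the centre of its underside: round skirt 40 mm in diameter up to 18 mm; on it a bar grip 36 mm long (knob x), 12 mm wide (y), 22 mm tall, to be pinched across its width. In the underside a D-shaped bore 14 mm deep, 16 mm in diameter, its flat 3 mm from the axis on the +x (pointer) side: 1 mm play all round on the shaft.
- control: the control on the radio's top, origin at the centre of its underside: a dark round plate 68 mm in diameter, 3 mm thick, with a white tick at its edge on the +x side (26 to 33 mm from the axis); it carries the boss, the collar and the shaft. Fixed, does not turn.

How it is judged:
By the outcome, as a careful person would: the job done as asked, in the order asked, and still so for the second after the job is handed in, while the arm keeps its last pose, push and grip.
It also fails if it takes over 62 s, if anything falls off the work surface, if the arm or the gripper's body presses on something with over 40 N, if the wrist force passes 120 N, or if a joint passes its speed limit or range.

ROBOT

A 7-joint arm with a two-finger parallel gripper is mounted at the origin on the work surface. World frame = base frame: x ahead of the robot, y to its left, z up, the work surface at z = 0. Lengths are in m, angles in rad, forces in N, time in s.
With the tool pointing down it reaches from about 0.4 to 0.85 m from the base axis. Payload 10.4 kg.
Tool frame: the origin (TCP) lies between the finger pads; the fingertips stand 14 mm ahead of it and the grasp point (between the pads) lies 5 mm behind it; z points along the fingers, y is the direction in which the jaws open and shut (so a half turn about z gives the same grasp; the last joint's range is limited). The gripper opens to 87 mm and grips with 3 to 60 N. Pads are 19 mm wide; open, the fingers measure 117 mm over their backs; the gripper's body (75 mm by 190 mm) begins 51 mm behind the grasp point.
Start: joints at [-0.023, 0.332, -0.065, 1.46, 0.022, 1.35, -0.088], TCP at [0.625, 0, 0.237] pointing down, gripper open.
Joint ranges: [-2.6, 2.6], [-0.5, 2.12], [-1.47, 1.34], [0.16, 2.42], [-1.27, 4.41], [0.06, 2.06], [-2.6, 2.6]. Speed limits (rad/s): [2.22, 2.22, 2.79, 2.79, 3.14, 3.14, 3.14].

INTERFACE

Orientations are given as a unit quaternion [x, y, z, w].
In Python, from bench import readout, camera, calibration, order gives the robot as it stands.
- The arm moves only by the tool apply_moves, never from a script. Its argument "deltas" is a list of rows, each an object with "translation": the shift along the world's x, y, z in m, a list of three; "turn": the turn, a rotation vector about the world's x, y, z in rad, a list of three; "hand": the finger opening in m, from 0 to 0.087. A call has 1 to 5 rows; each row shifts and turns the pose as measured when the row begins; what a row does not reach is not made up. A row lasts 1/10 s, in which the tool goes at most 50 mm and 8.59 degrees, less where a joint would pass 70% of its speed; a pose out of reach is approached as far as the arm can. A call with a gripper value outside its range is refused whole. The fingers move at their own pace and stop on an object; "newtons" is the grip in N (left out, the last holds). Time passes only in rows, so rows that do not move let the fingers close. It gives the time, the measured TCP pose, the force and the opening at its end, in the units of the state.
- readout.read_state(): the state, without advancing time (a new reading comes with each control period).
- camera(name): name is "scene" or "side" or "wrist"; returns the picture (420x560x3 uint8, red, green, blue); there is no depth.
- calibration(name): a dict with "fx", "fy", "cx", "cy" (pixels), "extrinsics" (4x4, takes a point from world to camera coordinates). Camera axes: x right, y down, z forward; pixel columns grow to the right and rows downward; lengths in m; the calibration is good to about 2 mm. The wrist camera is an equidistant fisheye: a pixel r from the principal point sees the ray r / f radians off the axis. A picture is of the moment at which its call begins: read the wrist's pose just before it. calibration takes no time and is no camera call; for the wrist camera it gives the pose at the moment of the call.
- order.close_job(): hands the job in, once; it reports no verdict.
The state is a dict: "time": time; "joint_positions": joint angles; "joint_vel": joint speeds; "joint_torque": joint torques, N m; "ee_pos": TCP position; "eef_rot": TCP orientation; "ft_force": force on the tool from outside, world axes, zero at the start; "torque": the same for the moment, N m; "width": finger opening in m.
Only numpy, scipy, OpenCV 4.12 (cv2) and the standard library are available. Lean on these libraries where they do the work, as an engineer would, in place of code of your own. Each camera call takes 0.05 s, during which the arm holds its last target. There are 200 camera calls.

## Working session

There is one attempt and no reset: what is moved stays moved. The work goes in short steps, Python scripts to look and compute and a tool call to move; the robot and the scene stay as the last step left them, time stands still between calls to the robot, and variables do not carry over. Pictures are saved under pics/ and viewed, about 8 in all and at most 12, crops included, and the job is handed in when it is done.

Besides the shell and the picture viewer there is one more tool, called after "Call:" by a JSON object that holds its "name" and its "arguments", one argument or row to a line. apply_moves: Moves the arm, as the interface text tells. Its arguments: {"type":"object","properties":{"deltas":{"type":"array","items":{"type":"object","properties":{"translation":{"type":"array","items":{"type":"number"}},"turn":{"type":"array","items":{"type":"number"}},"hand":{"type":"number"}}}},"newtons":{"type":"number"}},"required":["deltas"]}

```bash
mkdir -p pics; ls
python3 - <<'E'
from bench import readout,camera,calibration
import cv2,numpy as np
s=readout.read_state();print({k:np.round(v,4).tolist() for k,v in s.items()})
ims=[]
for n in("scene","side","wrist"):
    im=camera(n);cv2.imwrite(f"pics/{n}0.png",im[:,:,::-1]);c=calibration(n);print(n,c["fx"],c["cx"],c["cy"],np.round(c["extrinsics"],4).tolist())
E
```

```text
pics
{'time': 0.0, 'joint_positions': [-0.0226, 0.3329, -0.0647, 1.4609, 0.0216, 1.3499, -0.0885], 'joint_vel': [-0.0006, -0.0006, 0.0007, 0.0012, 0.0013, 0.0, 0.001], 'joint_torque': [-0.0001, -62.3246, 0.0244, -38.9891, -0.0614, 0.0398, 0.0002], 'ee_pos': [0.6246, -0.0, 0.2358], 'eef_rot': [0.7071, 0.7071, -0.0005, -0.0005], 'ft_force': [0.7088, 0.0132, 0.2652], 'torque': [-0.0502, 0.0254, -0.018], 'width': 0.087}
scene 430.029795104995 277.3449532649958 203.25302694100833 [[0.1942, 0.981, 0.0007, -0.1727], [0.8278, -0.1635, -0.5367, -0.3859], [-0.5263, 0.1048, -0.8438, 1.5618], [0.0, 0.0, 0.0, 1.0]]
side 429.40008536664396 281.7894002860386 210.0934068665684 [[0.9951, -0.0972, 0.0155, -0.5766], [-0.0486, -0.6216, -0.7818, 0.1554], [0.0856, 0.7773, -0.6233, 1.1242], [0.0, 0.0, 0.0, 1.0]]
wrist 325.19226210127806 278.1145264728275 204.78502251930234 [[1.0, -0.0004, -0.0008, -0.6252], [-0.0001, -0.9529, 0.3032, -0.0382], [-0.0009, -0.3032, -0.9529, 0.3925], [0.0, 0.0, 0.0, 1.0]]
```

View pics/scene0.png

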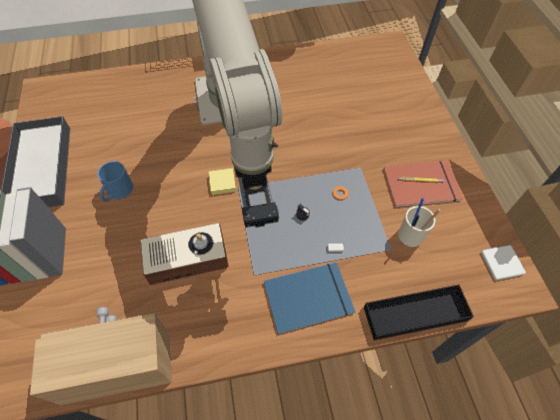

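View pics/wrist0.png

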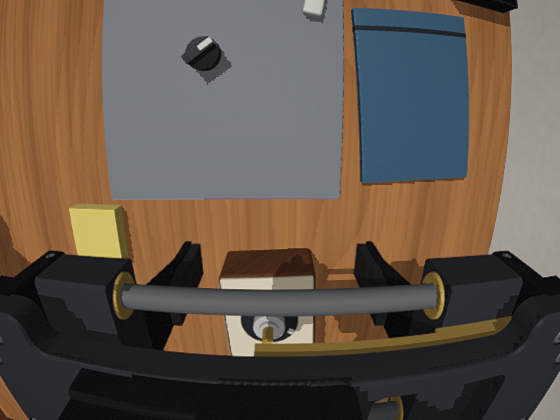

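The scene view shows the ring at (341,193), knob at (303,214) and control at (201,243). The wrist view shows the knob at (203,52) with its white pointer toward (208,44), and the control at (268,328).

```bash
cat > h.py <<'E'
import cv2,numpy as np
from bench import readout,camera,calibration
from scipy.spatial.transform import Rotation as R
def ray(n,c,uv):
    K=np.array([[c["fx"],0,c["cx"]],[0,c["fy"],c["cy"]],[0,0,1.]])
    p=np.array(uv,float).reshape(1,1,2)
    f=cv2.fisheye.undistortPoints if n=="wrist" else cv2.undistortPoints
    x,y=f(p,K,np.zeros(4)).ravel()
    E=np.array(c["extrinsics"]);d=E[:3,:3].T@[x,y,1];o=-E[:3,:3].T@E[:3,3]
    return o,d
def plane(n,c,uv,z):
    o,d=ray(n,c,uv);return o+d*(z-o[2])/d[2]
def proj(n,c,P):
    E=np.array(c["extrinsics"]);q=E[:3,:3]@P+E[:3,3]
    if n=="wrist":
        r=np.hypot(q[0],q[1]);t=np.arctan2(r,q[2]);return np.array([c["cx"]+c["fx"]*t*q[0]/r,c["cy"]+c["fy"]*t*q[1]/r])
    return np.array([c["cx"]+c["fx"]*q[0]/q[2],c["cy"]+c["fy"]*q[1]/q[2]])
def blobs(mask,amin=15):
    n,l,s,ce=cv2.connectedComponentsWithStats(mask.astype(np.uint8))
    return [(ce[i].round(1),int(s[i,4]),s[i,:4].tolist()) for i in range(1,n) if s[i,4]>=amin],l
def snap(n,name):
    c=calibration(n);im=camera(n);cv2.imwrite(f"pics/{name}.png",im[:,:,::-1]);return c,im
def hsv(im):return cv2.cvtColor(im,cv2.COLOR_RGB2HSV).astype(int)
def orange(im):
    h=hsv(im);return (h[...,0]>3)&(h[...,0]<14)&(h[...,1]>195)&(h[...,2]>150)
E
python3 - <<'E'
from h import *
for n in("scene","side"):
    im=cv2.imread(f"pics/{n}0.png")[:,:,::-1];c=calibration(n)
    for b in blobs(orange(im.copy()))[0]: print(n,b,plane(n,c,b[0],.0065).round(4))
    if n=="scene": print("knob",plane(n,c,(303,214),.023),"ctl",plane(n,c,(201,243),.091))
c=calibration("wrist");print(plane("wrist",c,(203,52),.023),plane("wrist",c,(268,328),.091))
s=cv2.imread("pics/side0.png");cv2.imwrite("pics/side0b.png",cv2.resize(s,None,fx=1.4,fy=1.4))
E
```

```text
knob [0.54797937 0.14470421 0.023     ] ctl [ 0.62223661 -0.15378465  0.091     ]
[0.54215612 0.14452712 0.023     ] [ 0.61363718 -0.15895367  0.091     ]
```

View pics/side0b.png

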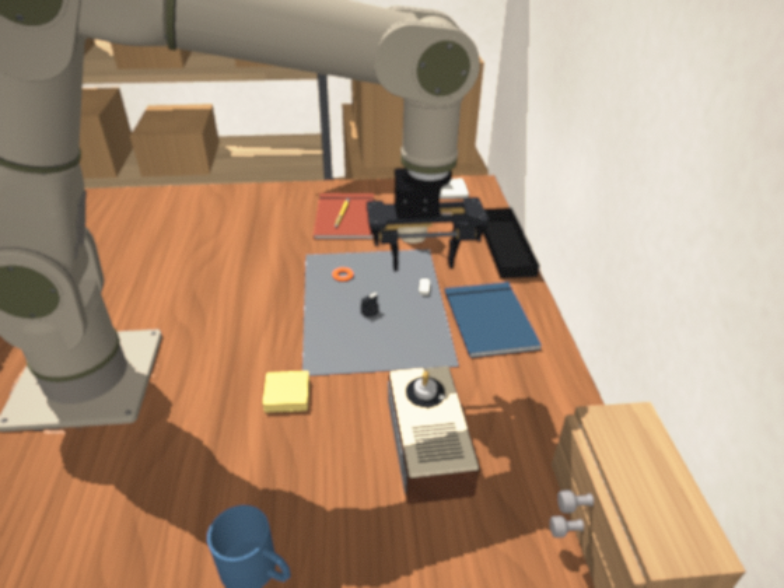

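The side view shows the ring at (245,196) in original pixels, the knob at (264,218) and the control at (304,279).

Run:
```python
from h import *
for n,uv in(("scene",(341,193)),("side",(245,196))):
    im=cv2.imread(f"pics/{n}0.png")[:,:,::-1].copy();c=calibration(n);u,v=uv
    p=hsv(im)[v-7:v+8,u-10:u+11].reshape(-1,3);p=p[p[:,1]>150];print(np.percentile(p,[5,50,95],axis=0))
    print(plane(n,c,uv,.0065))
```

```text
[[ 11.   156.   168.2 ]
 [ 13.   170.5  228.  ]
 [ 14.   178.35 233.  ]]
[0.48742406 0.2800747  0.0065    ]
[[  9.   153.55 197.65]
 [ 11.   174.   240.5 ]
 [ 12.   184.   250.  ]]
[0.48775309 0.2763398  0.0065    ]
```

Call:
{"name": "apply_moves", "arguments": {
  "deltas": [
    {"translation": [-0.02, 0.04, -0.005], "turn": [0, 0, 0], "hand": 0.07},
    {"translation": [-0.022, 0.044, -0.005], "turn": [0, 0, 0], "hand": 0.07},
    {"translation": [-0.022, 0.044, -0.005], "turn": [0, 0, 0], "hand": 0.07},
    {"translation": [-0.022, 0.044, -0.005], "turn": [0, 0, 0], "hand": 0.07},
    {"translation": [-0.022, 0.044, -0.005], "turn": [0, 0, 0], "hand": 0.07}
  ]
}}

```text
time: 0.65
ee_pos: [0.5151, 0.2118, 0.209]
eef_rot: [0.712, 0.702, -0.002, 0.001]
ft_force: [0.8, 0.4, -0.7]
width: 0.0704
```

Call:
{"name": "apply_moves", "arguments": {
  "deltas": [
    {"translation": [-0.014, 0.033, -0.01], "turn": [0, 0, 0], "hand": 0.07},
    {"translation": [-0.014, 0.033, -0.01], "turn": [0, 0, 0], "hand": 0.07},
    {"translation": [0, 0, -0.01], "turn": [0, 0, 0], "hand": 0.07},
    {"translation": [0, 0, 0], "turn": [0, 0, 0], "hand": 0.07}
  ]
}}

```text
time: 1.05
ee_pos: [0.4799, 0.2879, 0.1771]
eef_rot: [0.708, 0.706, -0.002, -0.0]
ft_force: [0.4, -1.4, 0.2]
width: 0.0701
```

```bash
cat > look.py <<'E'
import sys
from h import *
s=readout.read_state();c,im=snap("wrist",sys.argv[1])
print("t",s["time"],"ee",np.round(s["ee_pos"],4),"q",np.round(s["eef_rot"],4),"f",np.round(s["ft_force"],2),"w",s["width"])
T=R.from_quat(s["eef_rot"]).as_matrix();print("tool y",T[:,1].round(4),"z",T[:,2].round(4))
h=hsv(im);m=(h[...,0]>6)&(h[...,0]<15)&(h[...,1]>140)&(h[...,2]>120)
for b in blobs(m,300)[0]:print("orange",b)
E
python3 look.py w1; python3 -c "
from h import *
print(proj('wrist',calibration('wrist'),np.array([.4875,.278,.0065])))"
```

```text
t 1.05 ee [0.4799 0.2879 0.1771] q [ 7.081e-01  7.061e-01 -2.100e-03 -3.000e-04] f [ 0.42 -1.43  0.18] w 0.07007946071314121
tool y [ 1.     -0.0028 -0.0034] z [-0.0034 -0.0025 -1.    ]
orange (array([167.2, 108.6]), 75050, [0, 0, 473, 286])
orange (array([549.5,  37.6]), 953, [534, 11, 26, 55])
orange (array([515.3, 174. ]), 12706, [458, 72, 102, 206])
orange (array([203.1, 337.7]), 984, [183, 315, 37, 40])
[285.29952935 196.05928484]
```

View pics/w1.png

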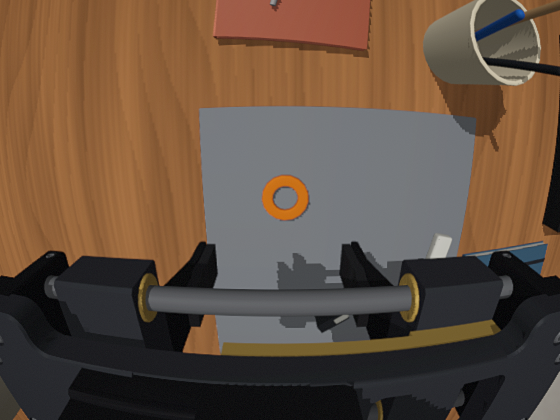

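The ring is seen centred at about (285.5,197.5), within 2 px of the prediction.

Run:
```python
from h import *
im=cv2.imread("pics/w1.png")[:,:,::-1].copy();h=hsv(im);c=calibration("wrist")
print(h[181,285],h[100,100],h[300,310-100])
m=(h[...,0]>8)&(h[...,0]<20)&(h[...,1]>200);m[:150]=0;m[250:]=0
for b in blobs(m,200)[0]:print(b)
cs,_=cv2.findContours(m[150:250,230:340].astype(np.uint8),0,1);k=max(cs,key=cv2.contourArea);e=cv2.fitEllipse(k);print(e)
print(plane("wrist",c,np.array(e[0])+[230,150],.0085))
```

```text
[ 15 227 200] [ 13 155 143] [105  10 101]
(array([284.9, 197.1]), 1062, [263, 176, 45, 44])
((54.842350006103516, 47.20256042480469), (42.866329193115234, 44.408695220947266), 97.03133392333984)
[0.48699811 0.27736595 0.0085    ]
```

Call:
{"name": "apply_moves", "arguments": {
  "deltas": [
    {"translation": [0.007, -0.0105, -0.02], "turn": [0, 0, 0], "hand": 0.07},
    {"translation": [0, 0, -0.04], "turn": [0, 0, 0], "hand": 0.07},
    {"translation": [0, 0, -0.04], "turn": [0, 0, 0], "hand": 0.07},
    {"translation": [0, 0, -0.02], "turn": [0, 0, 0], "hand": 0.07},
    {"translation": [0, 0, 0], "turn": [0, 0, 0], "hand": 0.07}
  ]
}}

```text
time: 1.6
ee_pos: [0.4924, 0.2729, 0.0584]
eef_rot: [0.711, 0.703, 0.002, 0.001]
ft_force: [-0.8, -0.9, -0.5]
width: 0.0701
```

Call:
{"name": "apply_moves", "arguments": {
  "deltas": [
    {"translation": [-0.005, 0.0045, -0.01], "turn": [0, 0, 0], "hand": 0.07},
    {"translation": [0, 0, -0.01], "turn": [0, 0, 0], "hand": 0.07},
    {"translation": [0, 0, -0.01], "turn": [0, 0, 0], "hand": 0.07},
    {"translation": [0, 0, 0], "turn": [0, 0, 0], "hand": 0.07}
  ]
}}

```text
time: 2.0
ee_pos: [0.49, 0.2774, 0.03]
eef_rot: [0.712, 0.702, 0.004, 0.002]
ft_force: [-1.1, 0.2, -0.6]
width: 0.0698
```

```bash
cat > st.py <<'E'
from h import *
import sys
s=readout.read_state();yaw=float(sys.argv[1]) if len(sys.argv)>1 else 0.0  # direction angle of tool y (deg)
a=np.radians(yaw);y=np.array([np.cos(a),np.sin(a),0]);z=np.array([0,0,-1.]);x=np.cross(y,z)
Rt=R.from_matrix(np.stack([x,y,z],1));Rc=R.from_quat(s["eef_rot"])
print("t",s["time"],"ee",np.round(s["ee_pos"],4),"f",np.round(s["ft_force"],2),"w",round(s["width"],4),"q",np.round(s["joint_positions"],2),"turn to level/yaw",(Rt*Rc.inv()).as_rotvec().round(4))
E
python3 st.py 0
```

```text
t 2.0 ee [0.49   0.2774 0.03  ] f [-1.09  0.24 -0.59] w 0.0698 q [-0.4   0.41 -0.24  1.83  0.13  0.91 -0.71] turn to level/yaw [-0.0024  0.0088  0.0137]
```

Call:
{"name": "apply_moves", "arguments": {
  "deltas": [
    {"translation": [-0.003, 0, -0.006], "turn": [-0.0024, 0.009, 0.0137], "hand": 0.07},
    {"translation": [0, 0, -0.006], "turn": [0, 0, 0], "hand": 0.07},
    {"translation": [0, 0, 0], "turn": [0, 0, 0], "hand": 0.07}
  ]
}}

```text
time: 2.3
ee_pos: [0.4874, 0.2779, 0.018]
eef_rot: [0.707, 0.708, 0.0, -0.0]
ft_force: [0.1, -0.0, -0.0]
width: 0.0702
```

```bash
python3 st.py 0; python3 look.py w2
```

```text
t 2.3 ee [0.4874 0.2779 0.018 ] f [ 0.08 -0.05 -0.01] w 0.0702 q [-0.4   0.43 -0.24  1.83  0.13  0.89 -0.7 ] turn to level/yaw [-0.0006  0.0005 -0.0015]
t 2.3 ee [0.4874 0.2779 0.018 ] q [ 7.066e-01  7.076e-01  4.000e-04 -0.000e+00] f [ 0.08 -0.05 -0.01] w 0.07024808852790902
tool y [1.0e+00 1.5e-03 5.0e-04] z [ 5.e-04  6.e-04 -1.e+00]
orange (array([207.7,  85.9]), 69983, [0, 0, 550, 277])
orange (array([270.2, 268.1]), 1275, [233, 221, 86, 68])
orange (array([ 10.1, 403. ]), 509, [0, 377, 29, 43])
```

View pics/w2.png

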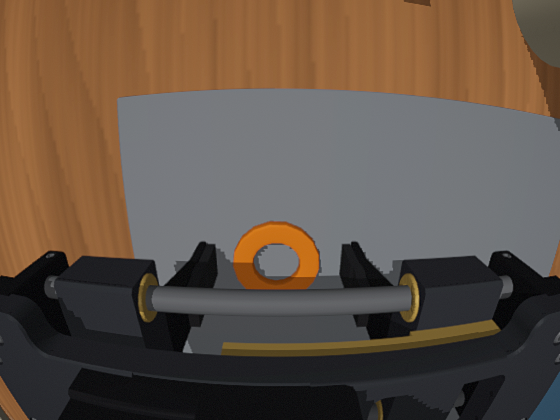

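The ring is between the fingers: its outer edge runs from 234 to 321 and the hole is centred at about (276,263).

Run:
```python
from h import *
im=cv2.imread("pics/w2.png")[:,:,::-1].copy();h=hsv(im);c=calibration("wrist")
print(plane("wrist",c,(276.5,262.5),.0100),[plane("wrist",c,p,.0085) for p in((234,262),(321,262),(276.5,221))])
```

```text
[0.48730102 0.27719285 0.01      ] [array([0.46377386, 0.27648328, 0.0085    ]), array([0.51191143, 0.27652157, 0.0085    ]), array([0.48731359, 0.30083351, 0.0085    ])]
```

Call:
{"name": "apply_moves", "arguments": {
  "deltas": [
    {"translation": [0, 0, 0], "turn": [0, 0, 0], "hand": 0.04},
    {"translation": [0, 0, 0], "turn": [0, 0, 0], "hand": 0.04},
    {"translation": [0, 0, 0], "turn": [0, 0, 0], "hand": 0.04},
    {"translation": [0, 0, 0], "turn": [0, 0, 0], "hand": 0.04}
  ],
  "newtons": 15
}}

```text
time: 2.75
ee_pos: [0.488, 0.2782, 0.0191]
eef_rot: [0.707, 0.708, 0.001, 0.0]
ft_force: [-0.8, 0.7, -0.6]
width: 0.0474
```

Call:
{"name": "apply_moves", "arguments": {
  "deltas": [
    {"translation": [0, 0, 0.03], "turn": [0, 0, 0], "hand": 0.04},
    {"translation": [0, 0, 0.04], "turn": [0, 0, 0], "hand": 0.04},
    {"translation": [0.005, -0.02, 0.04], "turn": [0, 0, 0], "hand": 0.04},
    {"translation": [0.012, -0.04, 0.03], "turn": [0, 0, 0], "hand": 0.04},
    {"translation": [0.014, -0.045, 0.02], "turn": [0, 0, 0], "hand": 0.04}
  ]
}}

```text
time: 3.25
ee_pos: [0.5137, 0.1763, 0.1817]
eef_rot: [0.702, 0.712, -0.001, -0.002]
ft_force: [0.4, -0.9, -0.8]
width: 0.0474
```

Call:
{"name": "apply_moves", "arguments": {
  "deltas": [
    {"translation": [0.014, -0.045, 0.01], "turn": [0, 0, 0], "hand": 0.04},
    {"translation": [0.014, -0.045, 0], "turn": [0, 0, 0], "hand": 0.04},
    {"translation": [0.014, -0.045, 0], "turn": [0, 0, 0], "hand": 0.04},
    {"translation": [0.014, -0.045, 0], "turn": [0, 0, 0], "hand": 0.04},
    {"translation": [0.01, -0.035, 0], "turn": [0, 0, 0], "hand": 0.04}
  ]
}}

```text
time: 3.75
ee_pos: [0.583, -0.0481, 0.1987]
eef_rot: [0.702, 0.712, 0.003, 0.001]
ft_force: [-0.3, -0.0, -1.8]
width: 0.0474
```

Call:
{"name": "apply_moves", "arguments": {
  "deltas": [
    {"translation": [0.014, -0.03, 0.01], "turn": [0, 0, 0], "hand": 0.04},
    {"translation": [0.014, -0.03, 0.01], "turn": [0, 0, 0], "hand": 0.04},
    {"translation": [0, 0, 0], "turn": [0, 0, 0], "hand": 0.04},
    {"translation": [0, 0, 0], "turn": [0, 0, 0], "hand": 0.04}
  ]
}}

```text
time: 4.15
ee_pos: [0.6112, -0.1184, 0.2188]
eef_rot: [0.705, 0.709, 0.002, 0.002]
ft_force: [0.2, 0.4, -0.6]
width: 0.0468
```

```bash
python3 st.py 0; python3 look.py w3; python3 -c "
import cv2
im=cv2.imread('pics/w3.png')[150:330,180:380];cv2.imwrite('pics/w3c.png',cv2.resize(im,None,fx=3.3,fy=3.3,interpolation=2))"
```

```text
t 4.15 ee [ 0.6112 -0.1184  0.2188] f [ 0.23  0.38 -0.59] w 0.0468 q [ 0.12  0.33  0.    1.5  -0.    1.31  0.12] turn to level/yaw [ 0.0004  0.0051 -0.0056]
t 4.15 ee [ 0.6112 -0.1184  0.2188] q [0.7051 0.7091 0.0017 0.0019] f [ 0.23  0.38 -0.59] w 0.04678643099565984
tool y [1.     0.0056 0.0051] z [ 5.1e-03 -4.0e-04 -1.0e+00]
orange (array([257.5, 149.6]), 79917, [0, 0, 524, 283])
orange (array([271.9, 268. ]), 1342, [236, 221, 85, 68])
orange (array([226.2, 332. ]), 391, [213, 316, 26, 27])
orange (array([  7.4, 396.8]), 316, [0, 376, 24, 37])
```

View pics/w3c.png

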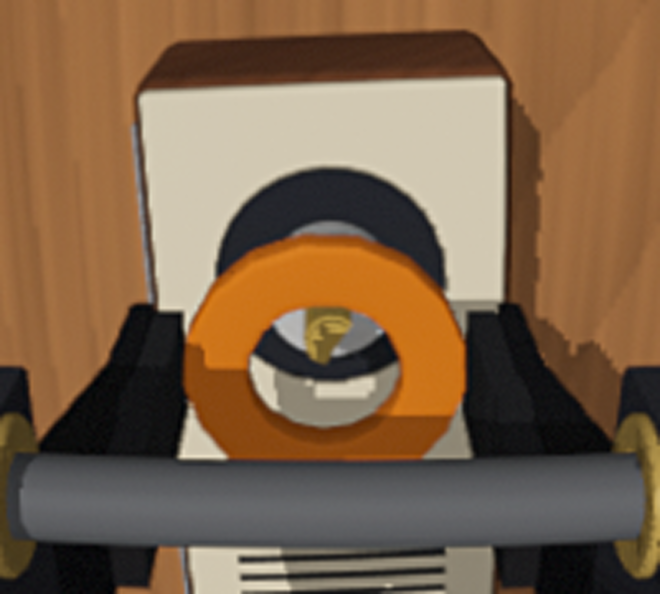

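The held ring spans columns 236–321 with its hole centred at about (278.5,261). It hides the tick and half the control, so I'll step over to −y for a clear look.

Call:
{"name": "apply_moves", "arguments": {
  "deltas": [
    {"translation": [0.003, -0.033, 0.003], "turn": [0, 0.005, -0.006], "hand": 0.04},
    {"translation": [0, -0.033, 0], "turn": [0, 0, 0], "hand": 0.04},
    {"translation": [0, 0, 0], "turn": [0, 0, 0], "hand": 0.04},
    {"translation": [0, 0, 0], "turn": [0, 0, 0], "hand": 0.04}
  ]
}}

```text
time: 4.6
ee_pos: [0.6138, -0.1802, 0.2212]
eef_rot: [0.704, 0.71, 0.0, -0.001]
ft_force: [0.7, 0.5, -0.3]
width: 0.0471
```

```bash
python3 st.py 0; python3 look.py w4; python3 -c "
import cv2
im=cv2.imread('pics/w4.png')[110:290,180:380];cv2.imwrite('pics/w4c.png',cv2.resize(im,None,fx=3.3,fy=3.3,interpolation=2))"
```

```text
t 4.6 ee [ 0.6138 -0.1802  0.2212] f [ 0.71  0.48 -0.34] w 0.0471 q [ 0.19  0.37  0.03  1.44 -0.01  1.33  0.23] turn to level/yaw [-0.0018 -0.001  -0.0074]
t 4.6 ee [ 0.6138 -0.1802  0.2212] q [ 7.045e-01  7.097e-01  3.000e-04 -1.000e-03] f [ 0.71  0.48 -0.34] w 0.047136327481124056
tool y [ 1.      0.0074 -0.001 ] z [-0.001   0.0018 -1.    ]
orange (array([265.4, 132.7]), 87061, [0, 0, 523, 283])
orange (array([271.4, 268.3]), 1307, [236, 221, 85, 68])
orange (array([  9.5, 262.1]), 568, [0, 240, 28, 37])
orange (array([283.6, 323.9]), 1369, [226, 316, 111, 19])
```

View pics/w4c.png

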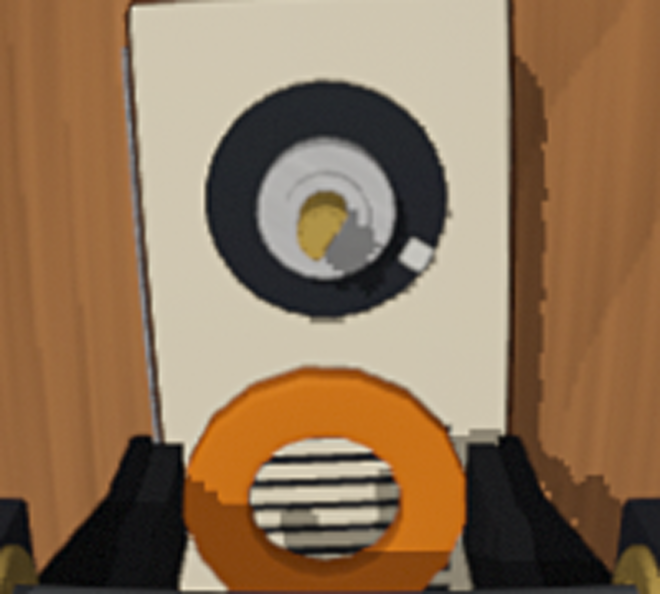

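The plate is centred at about (279,170), the boss at (279,173) and the tick at (306,187).

Run:
```python
from h import *
im=cv2.imread("pics/w4.png")[:,:,::-1].copy();h=hsv(im);c=calibration("wrist")
sub=np.zeros(h.shape[:2],bool);sub[130:212,236:322]=1
m=(h[...,2]<75)&sub
cs,_=cv2.findContours(m.astype(np.uint8),0,1);k=cv2.convexHull(max(cs,key=cv2.contourArea));e=cv2.fitEllipse(k);print("plate",e,plane("wrist",c,e[0],.078))
b=[plane("wrist",c,p.ravel(),.078) for p in k];(cx,cy),r=cv2.minEnclosingCircle(np.array(b,np.float32)[:,None,:2]);print(cx,cy,r)
w=(h[...,2]>150)&(h[...,1]<40)&sub
for bl in blobs(w,10)[0]:print(bl)
t=plane("wrist",c,(306.1,186.7),.078);P=plane("wrist",c,e[0],.078)
print(t,np.hypot(*(t-P)[:2]),np.degrees(np.arctan2(*(t-P)[1::-1])))
# boss top
print("boss",plane("wrist",c,(279.0,173.2),.091))
# ring in hand at z~ee-.0125..: hole centre
s=readout.read_state();print("ring rel", plane("wrist",c,(278.5,261.2),s["ee_pos"][2]-.010)-s["ee_pos"])
```

```text
plate ((278.35430908203125, 169.91285705566406), (70.82718658447266, 72.38953399658203), 89.95487976074219) [ 0.61411718 -0.15757553  0.078     ]
0.6141794323921204 -0.15835727751255035 0.03352556750178337
(array([278.2, 171. ]), 2625, [236, 130, 86, 82])
(array([276.9, 169.8]), 838, [259, 154, 40, 40])
(array([305.8, 186.8]), 54, [302, 183, 9, 9])
[ 0.64003554 -0.17324709  0.078     ] 0.030287940463629204 -31.159299278088486
boss [ 0.61468924 -0.15788845  0.091     ]
ring rel [ 0.00084852 -0.00079567 -0.01      ]
```

Call:
{"name": "apply_moves", "arguments": {
  "deltas": [
    {"translation": [0, 0.02, -0.02], "turn": [-0.002, -0.001, -0.007], "hand": 0.04},
    {"translation": [0, 0, -0.025], "turn": [0, 0, 0], "hand": 0.04},
    {"translation": [0, 0, -0.02], "turn": [0, 0, 0], "hand": 0.04},
    {"translation": [0, 0, 0], "turn": [0, 0, 0], "hand": 0.04},
    {"translation": [0, 0, 0], "turn": [0, 0, 0], "hand": 0.04}
  ]
}}

```text
time: 5.15
ee_pos: [0.6141, -0.1519, 0.1558]
eef_rot: [0.704, 0.71, 0.001, 0.0]
ft_force: [-0.3, -0.1, 0.0]
width: 0.0473
```

```bash
python3 st.py 0
```

```text
t 5.15 ee [ 0.6141 -0.1519  0.1558] f [-0.29 -0.09  0.01] w 0.0473 q [ 0.16  0.4   0.02  1.55 -0.01  1.2   0.19] turn to level/yaw [-0.0014  0.0021 -0.0086]
```

Call:
{"name": "apply_moves", "arguments": {
  "deltas": [
    {"translation": [-0.0005, -0.005, -0.009], "turn": [-0.001, 0.002, -0.009], "hand": 0.04},
    {"translation": [0, 0, -0.006], "turn": [0, 0, 0], "hand": 0.04},
    {"translation": [0, 0, 0], "turn": [0, 0, 0], "hand": 0.04}
  ]
}}

```text
time: 5.45
ee_pos: [0.6147, -0.1567, 0.1422]
eef_rot: [0.707, 0.707, 0.001, 0.001]
ft_force: [-0.0, -1.1, -0.3]
width: 0.0471
```

```bash
python3 st.py 0;python3 look.py w5
python3 - <<'E'
from h import *
c,a=snap("side","s5")
w=cv2.imread('pics/w5.png')[190:310,210:350];s=cv2.imread('pics/s5.png')
u,v=proj("side",c,np.array([.614,-.157,.11])).astype(int);print(u,v)
s=s[v-40:v+40,u-47:u+47]
w=cv2.resize(w,(400,343),interpolation=2);s=cv2.resize(s,(400,343),interpolation=2)
cv2.imwrite("pics/c5.png",np.hstack([w,s]))
E
```

```text
t 5.45 ee [ 0.6147 -0.1567  0.1422] f [-0.02 -1.09 -0.28] w 0.0471 q [ 0.16  0.41  0.02  1.56 -0.01  1.17  0.18] turn to level/yaw [0.0001 0.0032 0.0002]
t 5.45 ee [ 0.6147 -0.1567  0.1422] q [0.7072 0.707  0.0011 0.0011] f [-0.02 -1.09 -0.28] w 0.047095393516277256
tool y [ 1.0e+00 -2.0e-04  3.2e-03] z [ 3.2e-03 -1.0e-04 -1.0e+00]
orange (array([291.4, 142.7]), 92079, [0, 0, 560, 282])
orange (array([271.9, 268.4]), 1378, [236, 221, 85, 69])
304 269
```

View pics/c5.png

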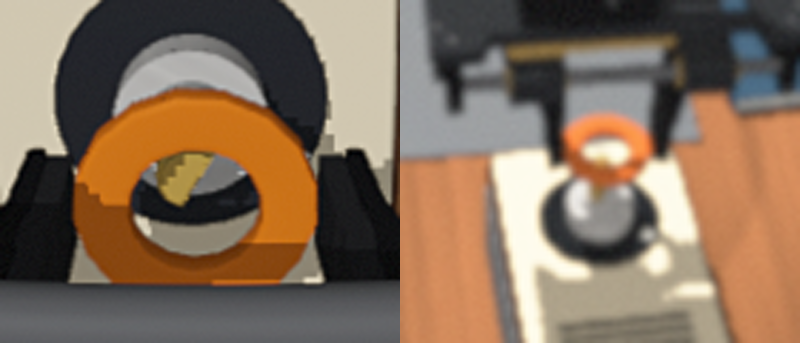

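Run:
```python
from h import *
c=calibration("wrist");s=readout.read_state()
def cr(P):return ((proj("wrist",c,np.array(P))-[210,190])*400/140).round(0)
C=np.array([.6144,-.1578]);a=np.radians(-31)
th=np.arccos(2/7)
for k in(th,th+.6,np.pi,-th-.6,-th):
    print(np.degrees(k).round(),cr([*(C+.007*np.array([np.cos(a+k),np.sin(a+k)])),.12]))
print("ring hole est centre",cr([.6147+.0008,-.1567-.0008,.1422-.0085]), "collar c",cr([*C,.096]))
im=cv2.imread("pics/w5.png")[:,:,::-1].copy();h=hsv(im)[190:310,210:350]
m=(h[...,0]>18)&(h[...,0]<30)&(h[...,1]>90);
for b in blobs(m,15)[0]:print(b[0]*2.857,b[1],np.array(b[2])*2.857)
```

```text
73.0 [214. 154.]
108.0 [196. 144.]
180.0 [159. 159.]
-108.0 [163. 194.]
-73.0 [180. 204.]
ring hole est centre [194. 204.] collar c [189. 129.]
[179.4196 175.1341] 245 [157.135 154.278  57.14   54.283]
```

The projected shaft matches the picture to about 1 mm, so I'll correct slightly and lower.

Call:
{"name": "apply_moves", "arguments": {
  "deltas": [
    {"translation": [-0.0015, -0.001, -0.002], "turn": [0, 0.003, 0], "hand": 0.04},
    {"translation": [0, 0, -0.004], "turn": [0, 0, 0], "hand": 0.04},
    {"translation": [0, 0, -0.005], "turn": [0, 0, 0], "hand": 0.04},
    {"translation": [0, 0, -0.005], "turn": [0, 0, 0], "hand": 0.04}
  ]
}}

```text
time: 5.95
ee_pos: [0.6141, -0.1585, 0.1273]
eef_rot: [0.707, 0.707, 0.001, 0.001]
ft_force: [-0.9, -0.7, -0.5]
width: 0.047
```

```bash
python3 st.py 0
```

```text
t 5.95 ee [ 0.6141 -0.1585  0.1273] f [-0.89 -0.73 -0.51] w 0.047 q [ 0.17  0.42  0.02  1.57 -0.01  1.14  0.19] turn to level/yaw [0.0009 0.0031 0.0009]
```

Call:
{"name": "apply_moves", "arguments": {
  "deltas": [
    {"translation": [-0.0008, 0.001, -0.004], "turn": [0, 0.005, 0], "hand": 0.04},
    {"translation": [0, 0, -0.004], "turn": [0, 0, 0], "hand": 0.04},
    {"translation": [0, 0, 0], "turn": [0, 0, 0], "hand": 0.04}
  ]
}}

```text
time: 6.25
ee_pos: [0.6125, -0.1572, 0.1171]
eef_rot: [0.707, 0.707, -0.002, -0.001]
ft_force: [-0.8, 0.1, -0.6]
width: 0.0474
```

```bash
python3 st.py 0; python3 st.py 0
```

```text
t 6.25 ee [ 0.6125 -0.1572  0.1171] f [-0.84  0.13 -0.56] w 0.0474 q [ 0.16  0.44  0.02  1.58 -0.01  1.13  0.18] turn to level/yaw [ 0.0005 -0.0044  0.0008]
t 6.25 ee [ 0.6125 -0.1572  0.1171] f [-0.84  0.13 -0.56] w 0.0474 q [ 0.16  0.44  0.02  1.58 -0.01  1.13  0.18] turn to level/yaw [ 0.0005 -0.0044  0.0008]
```

Call:
{"name": "apply_moves", "arguments": {
  "deltas": [
    {"translation": [0.0008, 0, -0.003], "turn": [0, -0.003, 0], "hand": 0.04},
    {"translation": [0, 0, -0.003], "turn": [0, 0, 0], "hand": 0.04},
    {"translation": [0, 0, -0.003], "turn": [0, 0, 0], "hand": 0.04},
    {"translation": [0, 0, 0], "turn": [0, 0, 0], "hand": 0.04}
  ]
}}

```text
time: 6.65
ee_pos: [0.6136, -0.1571, 0.1075]
eef_rot: [0.707, 0.707, -0.0, -0.0]
ft_force: [-1.0, -0.0, 0.3]
width: 0.0473
```

```bash
python3 st.py 0
```

```text
t 6.65 ee [ 0.6136 -0.1571  0.1075] f [-0.96 -0.03  0.27] w 0.0473 q [ 0.16  0.44  0.02  1.59 -0.01  1.11  0.18] turn to level/yaw [ 0.0005 -0.0007  0.0007]
```

Call:
{"name": "apply_moves", "arguments": {
  "deltas": [
    {"translation": [0, 0, -0.0015], "turn": [0, 0, 0], "hand": 0.04},
    {"translation": [0, 0, -0.001], "turn": [0, 0, 0], "hand": 0.04},
    {"translation": [0, 0, 0], "turn": [0, 0, 0], "hand": 0.04}
  ]
}}

```text
time: 6.95
ee_pos: [0.6141, -0.1573, 0.1073]
eef_rot: [0.707, 0.707, 0.0, 0.001]
ft_force: [0.0, -0.7, -0.4]
width: 0.0473
```

Call:
{"name": "apply_moves", "arguments": {
  "deltas": [
    {"translation": [0, 0, 0], "turn": [0, 0, 0], "hand": 0.056},
    {"translation": [0, 0, 0], "turn": [0, 0, 0], "hand": 0.065},
    {"translation": [0, 0, 0.01], "turn": [0, 0, 0], "hand": 0.065},
    {"translation": [0, 0, 0.04], "turn": [0, 0, 0], "hand": 0.065},
    {"translation": [0, 0, 0.04], "turn": [0, 0, 0], "hand": 0.065}
  ]
}}

```text
time: 7.45
ee_pos: [0.6108, -0.1567, 0.1948]
eef_rot: [0.707, 0.707, -0.003, -0.004]
ft_force: [0.3, -0.2, 0.3]
width: 0.0643
```

Call:
{"name": "apply_moves", "arguments": {
  "deltas": [
    {"translation": [0, -0.01, 0.03], "turn": [0, 0, 0], "hand": 0.065},
    {"translation": [0, 0, 0], "turn": [0, 0, 0], "hand": 0.065},
    {"translation": [0, 0, 0], "turn": [0, 0, 0], "hand": 0.065}
  ]
}}

```text
time: 7.75
ee_pos: [0.6131, -0.1671, 0.2342]
eef_rot: [0.707, 0.707, 0.0, 0.001]
ft_force: [-0.4, 0.3, -0.6]
width: 0.065
```

```bash
python3 st.py 0;python3 look.py w6
python3 - <<'E'
from h import *
c,a=snap("side","s6")
w=cv2.imread('pics/w6.png')[110:250,200:360];s=cv2.imread('pics/s6.png')
u,v=proj("side",c,np.array([.614,-.157,.10])).astype(int)
s=s[v-30:v+30,u-34:u+34]
cv2.imwrite("pics/c6.png",np.hstack([cv2.resize(w,(400,350),interpolation=2),cv2.resize(s,(397,350),interpolation=2)]))
E
```

```text
t 7.75 ee [ 0.6131 -0.1671  0.2342] f [-0.41  0.28 -0.64] w 0.065 q [ 0.17  0.35  0.03  1.44 -0.01  1.35  0.2 ] turn to level/yaw [0.0008 0.0012 0.0004]
t 7.75 ee [ 0.6131 -0.1671  0.2342] q [7.073e-01 7.070e-01 2.000e-04 7.000e-04] f [-0.41  0.28 -0.64] w 0.06500291166686202
tool y [ 1.0e+00 -4.0e-04  1.2e-03] z [ 1.2e-03 -8.0e-04 -1.0e+00]
orange (array([260.5, 136.1]), 84741, [0, 0, 517, 289])
orange (array([  9.4, 261.7]), 582, [0, 239, 28, 38])
orange (array([280.8, 322.2]), 1407, [209, 315, 130, 17])
```

View pics/c6.png

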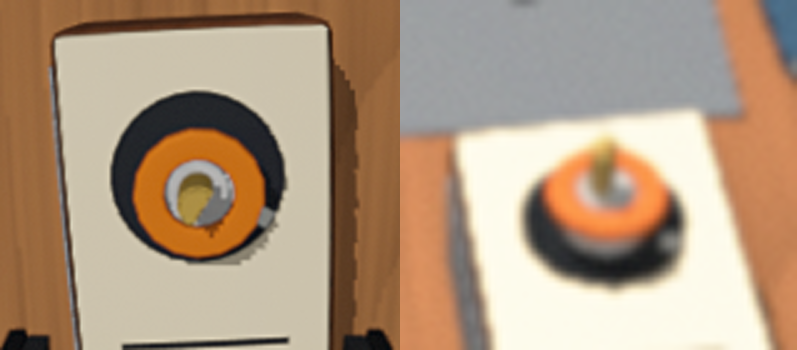

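Run:
```python
from h import *
im=cv2.imread("pics/w6.png")[:,:,::-1].copy();h=hsv(im);c=calibration("wrist")
m=(h[...,0]>8)&(h[...,0]<20)&(h[...,1]>200);m[:150]=0;m[225:]=0;m[:,:245]=0;m[:,315:]=0
cs,_=cv2.findContours(m.astype(np.uint8),0,1);k=cv2.convexHull(max(cs,key=cv2.contourArea));e=cv2.fitEllipse(k);print("ring",e,plane("wrist",c,e[0],.096))
for z in(.095,.098,.103):
    b=np.array([plane("wrist",c,p.ravel(),z) for p in k],np.float32)[:,None,:2];E2=cv2.fitEllipse(b);print(z,E2)
d=(h[...,2]<75);d[:140]=0;d[225:]=0;d[:,:240]=0;d[:,318:]=0
s=plane("wrist",c,(0,0),.1)
# shaft tip and tick
w=(h[...,2]>90)&(h[...,1]<40);w[:180]=0;w[215:]=0;w[:,:298]=0;w[:,315:]=0
for bl in blobs(w,6)[0]:print(bl,plane("wrist",c,bl[0],.078))
br=(h[...,0]>18)&(h[...,0]<30)&(h[...,1]>110);br[:165]=0;br[215:]=0;br[:,:260]=0;br[:,300:]=0
for bl in blobs(br,10)[0]:print("brass",bl)
C=np.array([.6143,-.1580]);a=np.radians(-31);th=np.arccos(2/7)
P=np.array([proj("wrist",c,np.array([*(C+.007*np.array([np.cos(a+t),np.sin(a+t)])),.12])) for t in np.linspace(th,2*np.pi-th,20)]);print("pred tip box",P.min(0),P.max(0))
```

```text
ring ((279.34600830078125, 186.82676696777344), (50.82334899902344, 52.18738555908203), 92.68280029296875) [ 0.61471694 -0.1591734   0.096     ]
0.095 ((0.6147307753562927, -0.1599208563566208), (0.04774785041809082, 0.0481199286878109), 14.013713836669922)
0.098 ((0.6147177219390869, -0.1591377705335617), (0.04724980890750885, 0.04761804640293121), 14.015850067138672)
0.103 ((0.6146960258483887, -0.15783262252807617), (0.04641981050372124, 0.04678153619170189), 14.015843391418457)
(array([309.3, 204.8]), 180, [300, 191, 15, 24]) [ 0.64434666 -0.18212711  0.078     ]
brass (array([277. , 188.4]), 195, [271, 180, 14, 20])
pred tip box [270.62926978 184.57011564] [285.16591043 200.39905783]
```

Ring seated: its outline is round, its size fits the right height, and it is centred near (0.6147, −0.159). Next is the knob.

Call:
{"name": "apply_moves", "arguments": {
  "deltas": [
    {"translation": [-0.01, 0.04, 0], "turn": [0, 0, 0], "hand": 0.05},
    {"translation": [-0.01, 0.045, 0], "turn": [0, 0, 0], "hand": 0.05},
    {"translation": [-0.01, 0.045, 0], "turn": [0, 0, 0], "hand": 0.05},
    {"translation": [-0.01, 0.045, 0], "turn": [0, 0, 0], "hand": 0.05},
    {"translation": [-0.01, 0.045, -0.01], "turn": [0, 0, 0], "hand": 0.05}
  ]
}}

```text
time: 8.35
ee_pos: [0.5581, 0.0517, 0.2179]
eef_rot: [0.712, 0.702, -0.004, -0.001]
ft_force: [1.0, 0.1, 0.0]
width: 0.0506
```

Call:
{"name": "apply_moves", "arguments": {
  "deltas": [
    {"translation": [-0.01, 0.04, -0.01], "turn": [0, 0, 0], "hand": 0.05},
    {"translation": [-0.006, 0.02, 0], "turn": [0, 0, 0], "hand": 0.05},
    {"translation": [0, 0, 0], "turn": [0, 0, 0], "hand": 0.05},
    {"translation": [0, 0, 0], "turn": [0, 0, 0], "hand": 0.05}
  ]
}}

```text
time: 8.75
ee_pos: [0.5356, 0.1224, 0.202]
eef_rot: [0.707, 0.707, -0.007, -0.004]
ft_force: [0.6, -0.5, 0.2]
width: 0.05
```

```bash
python3 st.py 0;python3 look.py w7
python3 - <<'E'
from h import *
c=calibration("wrist");u,v=proj("wrist",c,np.array([.545,.1446,.03])).astype(int);print(u,v)
v0=max(v-50,0);w=cv2.imread('pics/w7.png')[v0:v0+100,u-60:u+60];print("crop origin",u-60,v0)
cv2.imwrite("pics/c7.png",cv2.resize(w,None,fx=5,fy=5,interpolation=2))
E
```

```text
t 8.75 ee [0.5356 0.1224 0.202 ] f [ 0.56 -0.54  0.17] w 0.05 q [-0.17  0.21 -0.15  1.69  0.03  1.26 -0.33] turn to level/yaw [ 0.0041 -0.0165 -0.0001]
t 8.75 ee [0.5356 0.1224 0.202 ] q [ 0.707   0.7071 -0.0073 -0.0044] f [ 0.56 -0.54  0.17] w 0.049979114734766836
tool y [ 9.999e-01  1.000e-04 -1.650e-02] z [-0.0165 -0.0041 -0.9999]
orange (array([ 82.1, 129.6]), 41164, [0, 0, 172, 279])
orange (array([488. , 103.6]), 16501, [412, 0, 148, 272])
orange (array([271.4, 329.6]), 2743, [210, 316, 130, 27])
orange (array([ 10.8, 402.2]), 442, [0, 376, 29, 44])
289 164
crop origin 229 114
```

View pics/c7.png

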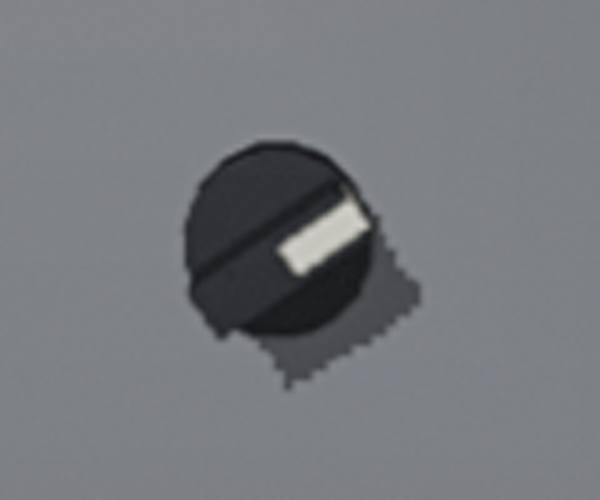

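The knob's bar runs from crop (207,311) to the pointer end at (361,213), i.e. full-frame (270.4,176.2) to (301.2,156.6).

Run:
```python
from h import *
im=cv2.imread("pics/w7.png")[:,:,::-1].copy();h=hsv(im);c=calibration("wrist")
f=lambda p,z=.043:plane("wrist",c,p,z)
w=(h[...,2]>140)&(h[...,1]<40);w[:140]=0;w[185:]=0;w[:,:262]=0;w[:,310:]=0
cs,_=cv2.findContours(w.astype(np.uint8),0,1);k=max(cs,key=cv2.contourArea)
b=np.array([f(p.ravel()) for p in k],np.float32)[:,None,:2];r=cv2.minAreaRect(b);print(r,cv2.boxPoints(r).round(4).tolist())
A=f((207/5+229,311/5+114));B=f((361/5+229,213/5+114));print(A,B,(A+B)/2,np.hypot(*(B-A)[:2]),np.degrees(np.arctan2(*(B-A)[1::-1])))
d=(h[...,2]<60);d[:140]=0;d[190:]=0;d[:,:255]=0;d[:,315:]=0
# skirt upper-left arc at z ~.003-.021
cs,_=cv2.findContours(d.astype(np.uint8),0,1);k=max(cs,key=cv2.contourArea).reshape(-1,2);kk=np.array([p for p in k if p[1]<165 and p[0]<298])
q=np.array([f(p,.021) for p in kk])[:,:2]
S=np.linalg.lstsq(np.c_[2*q,np.ones(len(q))],(q**2).sum(1),rcond=None)[0];print("skirt",S[:2],np.sqrt(S[2]+S[:2]@S[:2]))
```

```text
((0.5483488440513611, 0.15005262196063995), (0.016628704965114594, 0.006494924891740084), 34.53657150268555) [[0.5396999716758728, 0.14800000190734863], [0.5432999730110168, 0.14270000159740448], [0.5569999814033508, 0.15209999680519104], [0.5533999800682068, 0.1573999971151352]]
[0.52621378 0.1350737  0.043     ] [0.55580084 0.15449257 0.043     ] [0.54100731 0.14478313 0.043     ] 0.03539048923767963 33.27809764070649
skirt [0.53666231 0.15249082] 0.013653947118627672
```

Call:
{"name": "apply_moves", "arguments": {
  "deltas": [
    {"translation": [0.003, 0.01, -0.01], "turn": [0.004, -0.016, -0.14], "hand": 0.05},
    {"translation": [0.002, 0.006, -0.01], "turn": [0, 0, -0.14], "hand": 0.05},
    {"translation": [0, 0.004, -0.01], "turn": [0, 0, -0.14], "hand": 0.05},
    {"translation": [0, 0, -0.01], "turn": [0, 0, -0.14], "hand": 0.05},
    {"translation": [0, 0, -0.01], "turn": [0, 0, -0.14], "hand": 0.05}
  ]
}}

```text
time: 9.3
ee_pos: [0.5441, 0.1344, 0.1507]
eef_rot: [0.914, 0.405, 0.001, 0.001]
ft_force: [0.4, 0.5, 0.2]
width: 0.05
```

Call:
{"name": "apply_moves", "arguments": {
  "deltas": [
    {"translation": [0, 0, -0.01], "turn": [0, 0, -0.14], "hand": 0.05},
    {"translation": [0, 0, 0], "turn": [0, 0, -0.05], "hand": 0.05},
    {"translation": [0, 0, 0], "turn": [0, 0, 0], "hand": 0.05},
    {"translation": [0, 0, 0], "turn": [0, 0, 0], "hand": 0.05}
  ]
}}

```text
time: 9.7
ee_pos: [0.5449, 0.1273, 0.1378]
eef_rot: [0.952, 0.307, -0.002, 0.002]
ft_force: [0.2, 0.2, 0.7]
width: 0.05
```

```bash
python3 st.py -56
```

```text
t 9.7 ee [0.5449 0.1273 0.1378] f [0.21 0.21 0.72] w 0.05 q [-0.27  0.27 -0.06  1.76  0.02  1.12 -1.27] turn to level/yaw [ 0.0053 -0.0018 -0.0316]
```

Call:
{"name": "apply_moves", "arguments": {
  "deltas": [
    {"translation": [-0.0045, 0.0175, -0.02], "turn": [0.005, -0.002, -0.03], "hand": 0.05},
    {"translation": [0, 0, -0.02], "turn": [0, 0, 0], "hand": 0.05},
    {"translation": [0, 0, -0.01], "turn": [0, 0, 0], "hand": 0.05},
    {"translation": [0, 0, 0], "turn": [0, 0, 0], "hand": 0.05},
    {"translation": [0, 0, 0], "turn": [0, 0, 0], "hand": 0.05}
  ]
}}

```text
time: 10.2
ee_pos: [0.5427, 0.1423, 0.0883]
eef_rot: [0.956, 0.293, 0.002, 0.001]
ft_force: [0.3, -0.0, 0.3]
width: 0.0499
```

```bash
python3 st.py -56;python3 look.py w8
cat > kn.py <<'E'
from h import *
import sys
# white pointer rectangle in a wrist picture: end, centre of knob, yaw, given top height
def knob(name,c,z,guess):
    im=cv2.imread(f"pics/{name}.png")[:,:,::-1].copy();h=hsv(im);u,v=proj("wrist",c,np.array(guess))
    w=(h[...,2]>120)&(h[...,1]<45);yy,xx=np.indices(w.shape);w&=np.hypot(xx-u,yy-v)<45
    cs,_=cv2.findContours(w.astype(np.uint8),0,1)
    for k in cs:
        if cv2.contourArea(k)<30: continue
        b=np.array([plane("wrist",c,p.ravel(),z) for p in k],np.float32)[:,None,:2];r=cv2.minAreaRect(b);p=cv2.boxPoints(r)
        e=np.array([p[1]-p[0],p[2]-p[1]]);L=np.linalg.norm(e,axis=1);d=e[L.argmax()]/L.max()
        print("rect c",np.round(r[0],4),"L",L.round(4),"yaw",np.degrees(np.arctan2(d[1],d[0])).round(1),"px",k.reshape(-1,2).mean(0).round(0))
E
python3 - <<'E'
from kn import *
c=calibration("wrist");knob("w8",c,.043,[.549,.150,.043])
E
```

```text
t 10.2 ee [0.5427 0.1423 0.0883] f [ 0.31 -0.04  0.28] w 0.0499 q [-0.29  0.32 -0.06  1.8   0.02  1.01 -1.33] turn to level/yaw [-0.0001  0.0039 -0.0023]
t 10.2 ee [0.5427 0.1423 0.0883] q [9.560e-01 2.935e-01 1.900e-03 5.000e-04] f [ 0.31 -0.04  0.28] w 0.04990675532308065
tool y [ 0.5611 -0.8277  0.0021] z [ 3.9e-03  1.0e-04 -1.0e+00]
orange (array([ 29.3, 123. ]), 9667, [0, 0, 91, 279])
orange (array([465.7,  92.8]), 4987, [333, 0, 227, 168])
orange (array([ 5.6, 29.3]), 481, [0, 7, 18, 52])
orange (array([477.9, 266.5]), 424, [464, 253, 25, 26])
orange (array([  9.1, 405. ]), 621, [0, 376, 29, 44])
orange (array([547.3, 405.6]), 597, [528, 387, 32, 33])
rect c [0.5481 0.1506] L [0.0058 0.0158] yaw 33.9 px [270. 224.]
rect c [0.5419 0.1554] L [0.0413 0.0618] yaw 42.1 px [259. 229.]
```

Call:
{"name": "apply_moves", "arguments": {
  "deltas": [
    {"translation": [-0.003, 0.0025, -0.02], "turn": [0, 0.004, -0.002], "hand": 0.05},
    {"translation": [0, 0, -0.015], "turn": [0, 0, 0], "hand": 0.05},
    {"translation": [0, 0, -0.008], "turn": [0, 0, 0], "hand": 0.05},
    {"translation": [0, 0, 0], "turn": [0, 0, 0], "hand": 0.05}
  ]
}}

```text
time: 10.65
ee_pos: [0.5422, 0.1445, 0.0469]
eef_rot: [0.956, 0.292, 0.003, 0.0]
ft_force: [-0.6, -0.1, -0.5]
width: 0.0504
```

```bash
python3 st.py -56
```

```text
t 10.65 ee [0.5422 0.1445 0.0469] f [-0.58 -0.07 -0.47] w 0.0504 q [-0.29  0.37 -0.06  1.83  0.03  0.93 -1.34] turn to level/yaw [-0.0014  0.0052  0.0001]
```

Call:
{"name": "apply_moves", "arguments": {
  "deltas": [
    {"translation": [-0.0022, 0, -0.005], "turn": [-0.001, 0.005, 0], "hand": 0.05},
    {"translation": [0, 0, -0.005], "turn": [0, 0, 0], "hand": 0.05},
    {"translation": [0, 0, 0], "turn": [0, 0, 0], "hand": 0.05}
  ]
}}

```text
time: 10.95
ee_pos: [0.5407, 0.1445, 0.0374]
eef_rot: [0.956, 0.292, 0.001, -0.0]
ft_force: [-0.5, 0.5, -1.0]
width: 0.05
```

```bash
python3 st.py -56
```

```text
t 10.95 ee [0.5407 0.1445 0.0374] f [-0.54  0.53 -0.98] w 0.05 q [-0.29  0.39 -0.06  1.84  0.03  0.92 -1.34] turn to level/yaw [-0.0008  0.0013  0.0002]
```

Good; close.

Call:
{"name": "apply_moves", "arguments": {
  "deltas": [
    {"translation": [0, 0, 0], "turn": [0, 0, 0], "hand": 0.0},
    {"translation": [0, 0, 0], "turn": [0, 0, 0], "hand": 0.0},
    {"translation": [0, 0, 0], "turn": [0, 0, 0], "hand": 0.0},
    {"translation": [0, 0, 0], "turn": [0, 0, 0], "hand": 0.0},
    {"translation": [0, 0, 0], "turn": [0, 0, 0], "hand": 0.0}
  ],
  "newtons": 40
}}

```text
time: 11.45
ee_pos: [0.5413, 0.1447, 0.0383]
eef_rot: [0.956, 0.292, 0.002, -0.0]
ft_force: [0.2, 0.4, 0.8]
width: 0.018
```

```bash
python3 st.py -56;python3 look.py w9
python3 - <<'E'
from kn import *
c=calibration("wrist");knob("w9",c,.043,[.549,.150,.043])
E
```

```text
t 11.45 ee [0.5413 0.1447 0.0383] f [0.17 0.44 0.81] w 0.018 q [-0.29  0.39 -0.06  1.84  0.03  0.92 -1.34] turn to level/yaw [-0.0012  0.0028  0.0002]
t 11.45 ee [0.5413 0.1447 0.0383] q [ 9.563e-01  2.923e-01  1.500e-03 -2.000e-04] f [0.17 0.44 0.81] w 0.01797594335352119
tool y [ 5.591e-01 -8.291e-01  5.000e-04] z [ 0.0028  0.0012 -1.    ]
orange (array([14.6, 34.6]), 2352, [0, 0, 47, 111])
orange (array([485.6,  80.3]), 4336, [385, 0, 175, 163])
orange (array([  8.7, 264.5]), 434, [0, 247, 25, 30])
orange (array([103.4, 332.6]), 591, [83, 312, 48, 34])
orange (array([  9.1, 404.9]), 617, [0, 376, 29, 44])
orange (array([434.7, 415.4]), 415, [392, 407, 67, 13])
rect c [0.5478 0.1504] L [0.0057 0.016 ] yaw 36.0 px [273. 260.]
rect c [0.5404 0.1693] L [0.002  0.0111] yaw 30.7 px [233. 252.]
```

Still closing (18 mm), so a few more rows, then lift.

Call:
{"name": "apply_moves", "arguments": {
  "deltas": [
    {"translation": [0, 0, 0], "turn": [0, 0, 0], "hand": 0.0},
    {"translation": [0, 0, 0], "turn": [0, 0, 0], "hand": 0.0},
    {"translation": [0, 0, 0], "turn": [0, 0, 0], "hand": 0.0}
  ]
}}

```text
time: 11.8
ee_pos: [0.5413, 0.1447, 0.0383]
eef_rot: [0.956, 0.292, 0.001, -0.0]
ft_force: [1.1, 0.4, -0.2]
width: 0.012
```

Call:
{"name": "apply_moves", "arguments": {
  "deltas": [
    {"translation": [0, 0, 0.02], "turn": [0, 0, 0], "hand": 0.0},
    {"translation": [0, 0, 0.03], "turn": [0, 0, 0], "hand": 0.0},
    {"translation": [0, 0, 0.04], "turn": [0, 0, 0], "hand": 0.0},
    {"translation": [0.005, -0.01, 0.04], "turn": [0, 0, -0.1], "hand": 0.0},
    {"translation": [0.01, -0.04, 0.03], "turn": [0, 0, -0.1], "hand": 0.0}
  ]
}}

```text
time: 12.3
ee_pos: [0.5507, 0.099, 0.1981]
eef_rot: [0.98, 0.198, -0.004, -0.002]
ft_force: [1.8, 0.2, -0.3]
width: 0.0116
```

```bash
python3 st.py -121
```

```text
t 12.3 ee [0.5507 0.099  0.1981] f [ 1.75  0.17 -0.29] w 0.0116 q [-0.25  0.22 -0.01  1.68 -0.    1.25 -1.43] turn to level/yaw [-0.0063 -0.0067 -0.9396]
```

Call:
{"name": "apply_moves", "arguments": {
  "deltas": [
    {"translation": [0.008, -0.03, 0], "turn": [-0.006, -0.006, -0.12], "hand": 0.0},
    {"translation": [0.008, -0.03, 0], "turn": [0, 0, -0.12], "hand": 0.0},
    {"translation": [0.008, -0.03, 0], "turn": [0, 0, -0.12], "hand": 0.0},
    {"translation": [0.008, -0.03, 0], "turn": [0, 0, -0.12], "hand": 0.0},
    {"translation": [0.008, -0.03, 0], "turn": [0, 0, -0.12], "hand": 0.0}
  ]
}}

```text
time: 12.8
ee_pos: [0.5944, -0.057, 0.2053]
eef_rot: [0.994, -0.112, 0.004, 0.002]
ft_force: [0.5, -0.4, -0.9]
width: 0.0117
```

Call:
{"name": "apply_moves", "arguments": {
  "deltas": [
    {"translation": [0.008, -0.03, 0], "turn": [0, 0, -0.12], "hand": 0.0},
    {"translation": [0.006, -0.02, 0], "turn": [0, 0, -0.1], "hand": 0.0},
    {"translation": [0, 0, 0], "turn": [0, 0, 0], "hand": 0.0},
    {"translation": [0, 0, 0], "turn": [0, 0, 0], "hand": 0.0}
  ]
}}

```text
time: 13.2
ee_pos: [0.6083, -0.1146, 0.2049]
eef_rot: [0.973, -0.23, 0.004, 0.003]
ft_force: [0.5, 1.3, -0.7]
width: 0.012
```

```bash
python3 st.py -121
```

```text
t 13.2 ee [ 0.6083 -0.1146  0.2049] f [ 0.54  1.27 -0.68] w 0.012 q [-0.07  0.33  0.22  1.54 -0.07  1.27 -1.87] turn to level/yaw [ 0.0086  0.005  -0.0774]
```

Call:
{"name": "apply_moves", "arguments": {
  "deltas": [
    {"translation": [0.006, -0.04, 0], "turn": [0.008, 0.005, -0.07], "hand": 0.0},
    {"translation": [0, 0, 0], "turn": [0, 0, 0], "hand": 0.0},
    {"translation": [0, 0, 0], "turn": [0, 0, 0], "hand": 0.0}
  ]
}}

```text
time: 13.5
ee_pos: [0.6147, -0.1511, 0.2046]
eef_rot: [0.966, -0.26, -0.0, -0.001]
ft_force: [1.1, 0.8, 0.6]
width: 0.0115
```

```bash
python3 st.py -121;python3 look.py w10
python3 - <<'E'
from kn import *
c=calibration("wrist");s=readout.read_state();ee=np.array(s["ee_pos"])
print("pred",proj("wrist",c,np.array([.6145,-.1585,.12])),proj("wrist",c,np.array([.6398,-.1736,.078])))
knob("w10",c,ee[2]+.005,ee+[.008,-.005,.005])
w=cv2.imread('pics/w10.png')[130:300,190:370]
cv2.imwrite("pics/c10.png",cv2.resize(w,None,fx=3.5,fy=3.5,interpolation=2))
E
```

```text
t 13.5 ee [ 0.6147 -0.1511  0.2046] f [1.07 0.8  0.56] w 0.0115 q [-0.02  0.37  0.25  1.5  -0.09  1.29 -1.86] turn to level/yaw [-0.002  -0.0005 -0.0153]
t 13.5 ee [ 0.6147 -0.1511  0.2046] q [ 9.656e-01 -2.599e-01 -5.000e-04 -9.000e-04] f [1.07 0.8  0.56] w 0.011548786202578267
tool y [-0.5019 -0.8649 -0.0015] z [-5.e-04  2.e-03 -1.e+00]
orange (array([152.2,  99.1]), 39935, [0, 0, 312, 277])
orange (array([530.9,  95.8]), 9615, [478, 0, 82, 268])
orange (array([398.7,  32. ]), 373, [384, 22, 26, 25])
orange (array([406.4, 216.1]), 10145, [311, 68, 151, 216])
orange (array([423.4, 323.6]), 545, [412, 308, 26, 39])
orange (array([278.6, 327.4]), 548, [265, 317, 33, 26])
pred [284.02979455 214.01791938] [283.69308078 165.56899878]
rect c [ 0.6227 -0.1582] L [0.0158 0.0054] yaw -30.6 px [278. 260.]
rect c [ 0.6268 -0.1785] L [0.0085 0.0034] yaw -9.1 px [310. 236.]
rect c [ 0.6433 -0.1529] L [0.0133 0.004 ] yaw -58.3 px [248. 233.]
```

View pics/c10.png

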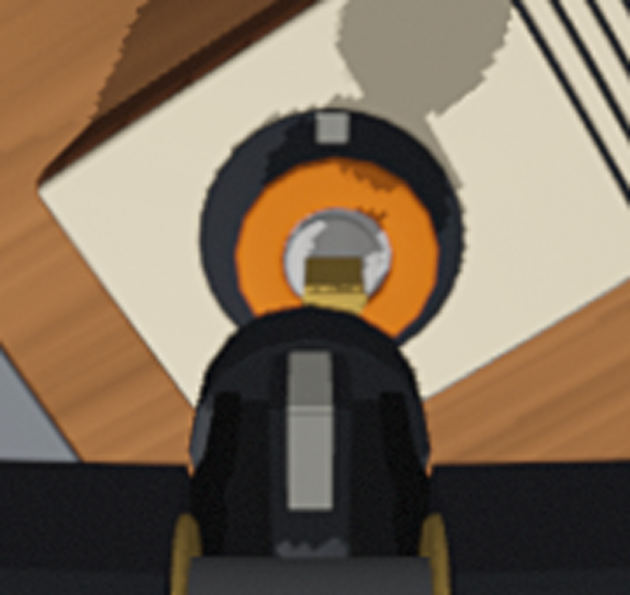

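The shaft flat, the tick (285,167) and the pointer (278.6,260) all face the camera. The pointer reads −30.6° against about −31° for the tick, so alignment is good. I'll move over the shaft at TCP (0.614, −0.158).

Call:
{"name": "apply_moves", "arguments": {
  "deltas": [
    {"translation": [-0.0005, -0.007, -0.015], "turn": [-0.002, 0, -0.012], "hand": 0.0},
    {"translation": [0, 0, -0.015], "turn": [0, 0, 0], "hand": 0.0},
    {"translation": [0, 0, -0.006], "turn": [0, 0, 0], "hand": 0.0},
    {"translation": [0, 0, 0], "turn": [0, 0, 0], "hand": 0.0},
    {"translation": [0, 0, 0], "turn": [0, 0, 0], "hand": 0.0}
  ]
}}

```text
time: 14.05
ee_pos: [0.6128, -0.1568, 0.164]
eef_rot: [0.964, -0.264, -0.001, 0.0]
ft_force: [0.0, -0.2, 1.1]
width: 0.0115
```

```bash
python3 st.py -121
```

```text
t 14.05 ee [ 0.6128 -0.1568  0.164 ] f [ 0.03 -0.23  1.07] w 0.0115 q [-0.01  0.4   0.25  1.54 -0.1   1.22 -1.85] turn to level/yaw [ 0.0001 -0.0029 -0.0062]
```

Call:
{"name": "apply_moves", "arguments": {
  "deltas": [
    {"translation": [0.0012, -0.0012, -0.002], "turn": [0, -0.003, -0.006], "hand": 0.0},
    {"translation": [0, 0, -0.002], "turn": [0, 0, 0], "hand": 0.0},
    {"translation": [0, 0, 0], "turn": [0, 0, 0], "hand": 0.0}
  ]
}}

```text
time: 14.35
ee_pos: [0.6146, -0.1579, 0.1605]
eef_rot: [0.964, -0.267, 0.001, -0.0]
ft_force: [-0.8, -0.8, -0.4]
width: 0.0118
```

```bash
python3 st.py -121;python3 look.py w11|head -1
python3 - <<'E'
from kn import *
c=calibration("wrist");s=readout.read_state();ee=np.array(s["ee_pos"])
print("pred tick",proj("wrist",c,np.array([.6398,-.1736,.078])))
knob("w11",c,ee[2]+.005,ee+[.008,-.005,.005])
im=cv2.imread("pics/w11.png")[:,:,::-1].copy();h=hsv(im)
w=(h[...,2]>120)&(h[...,1]<30);w[:120]=0;w[250:]=0
for b in blobs(w,20)[0]:print(b)
m=(h[...,0]>8)&(h[...,0]<20)&(h[...,1]>200);m[:100]=0;m[:,:220]=0;m[:,340:]=0
for b in blobs(m,60)[0]:print("ring",b)
print("pred ring x-range",[proj("wrist",c,np.array([.6145,-.1585,.098])+.024*np.array([np.cos(a),np.sin(a),0])) for a in np.radians([59,-31,-121])])
E
```

```text
t 14.35 ee [ 0.6146 -0.1579  0.1605] f [-0.82 -0.79 -0.37] w 0.0118 q [-0.01  0.4   0.25  1.55 -0.1   1.2  -1.86] turn to level/yaw [ 0.0002  0.0016 -0.0003]
t 14.35 ee [ 0.6146 -0.1579  0.1605] q [ 9.637e-01 -2.671e-01  8.000e-04 -1.000e-04] f [-0.82 -0.79 -0.37] w 0.011750329512756418
pred tick [277.74444917 181.24677848]
rect c [ 0.6229 -0.164 ] L [0.0158 0.0054] yaw -31.4 px [278. 260.]
rect c [ 0.6172 -0.1822] L [0.013  0.0048] yaw -25.3 px [316. 253.]
rect c [ 0.6368 -0.1501] L [0.013  0.0067] yaw -41.5 px [239. 253.]
(array([276.9, 182. ]), 81, [272, 178, 10, 9])
(array([118.4, 228.6]), 3842, [53, 188, 121, 62])
(array([285.2, 213.7]), 21, [277, 211, 16, 8])
(array([278.3, 247.5]), 46, [273, 246, 12, 4])
ring (array([278.5, 211.4]), 1316, [245, 194, 67, 44])
pred ring x-range [array([243.74421022, 228.76447942]), array([277.84270349, 195.88844865]), array([311.97759918, 228.75782261])]
```

Call:
{"name": "apply_moves", "arguments": {
  "deltas": [
    {"translation": [-0.0003, 0, -0.003], "turn": [0, 0.001, 0], "hand": 0.0},
    {"translation": [0, 0, -0.002], "turn": [0, 0, 0], "hand": 0.0},
    {"translation": [0, 0, -0.002], "turn": [0, 0, 0], "hand": 0.0}
  ]
}}

```text
time: 14.7
ee_pos: [0.6148, -0.158, 0.1539]
eef_rot: [0.964, -0.267, 0.001, -0.0]
ft_force: [-0.5, 0.1, 0.5]
width: 0.0114
```

Call:
{"name": "apply_moves", "arguments": {
  "deltas": [
    {"translation": [0, 0, -0.002], "turn": [0, 0, 0], "hand": 0.0},
    {"translation": [0, 0, -0.002], "turn": [0, 0, 0], "hand": 0.0},
    {"translation": [0, 0, 0], "turn": [0, 0, 0], "hand": 0.0}
  ]
}}

```text
time: 15.0
ee_pos: [0.6145, -0.158, 0.1491]
eef_rot: [0.964, -0.267, 0.001, -0.0]
ft_force: [0.1, -0.1, -0.8]
width: 0.0115
```

```bash
python3 st.py -121
```

```text
t 15.0 ee [ 0.6145 -0.158   0.1491] f [ 0.12 -0.12 -0.83] w 0.0115 q [-0.01  0.41  0.25  1.56 -0.11  1.18 -1.86] turn to level/yaw [ 0.0004  0.0014 -0.0002]
```

There's no resistance with the underside 6 mm below the tip height, so the shaft is in the bore. Continuing down.

Call:
{"name": "apply_moves", "arguments": {
  "deltas": [
    {"translation": [0, 0, -0.002], "turn": [0, 0, 0], "hand": 0.0},
    {"translation": [0, 0, -0.002], "turn": [0, 0, 0], "hand": 0.0},
    {"translation": [0, 0, -0.002], "turn": [0, 0, 0], "hand": 0.0},
    {"translation": [0, 0, 0], "turn": [0, 0, 0], "hand": 0.0}
  ]
}}

```text
time: 15.4
ee_pos: [0.6146, -0.158, 0.1425]
eef_rot: [0.964, -0.267, 0.001, -0.0]
ft_force: [-0.7, -0.4, -0.3]
width: 0.0116
```

Call:
{"name": "apply_moves", "arguments": {
  "deltas": [
    {"translation": [0, 0, -0.002], "turn": [0, 0, 0], "hand": 0.0},
    {"translation": [0, 0, -0.001], "turn": [0, 0, 0], "hand": 0.0},
    {"translation": [0, 0, 0], "turn": [0, 0, 0], "hand": 0.0}
  ]
}}

```text
time: 15.7
ee_pos: [0.6149, -0.1581, 0.14]
eef_rot: [0.964, -0.267, 0.001, -0.0]
ft_force: [-1.5, 0.5, 3.7]
width: 0.0114
```

Call:
{"name": "apply_moves", "arguments": {
  "deltas": [
    {"translation": [0, 0, -0.002], "turn": [0, 0, 0], "hand": 0.0},
    {"translation": [0, 0, -0.001], "turn": [0, 0, 0], "hand": 0.0},
    {"translation": [0, 0, 0], "turn": [0, 0, 0], "hand": 0.0}
  ]
}}

```text
time: 16.0
ee_pos: [0.615, -0.1581, 0.1381]
eef_rot: [0.964, -0.267, 0.002, -0.0]
ft_force: [-3.2, 0.8, 5.2]
width: 0.0116
```

```bash
python3 st.py -121
```

```text
t 16.0 ee [ 0.615  -0.1581  0.1381] f [-3.24  0.79  5.23] w 0.0116 q [-0.01  0.42  0.25  1.57 -0.11  1.16 -1.85] turn to level/yaw [ 0.0003  0.0032 -0.0002]
```

Call:
{"name": "apply_moves", "arguments": {
  "deltas": [
    {"translation": [-0.0007, 0, -0.0015], "turn": [0, 0.002, 0], "hand": 0.0},
    {"translation": [0, 0, -0.0015], "turn": [0, 0, 0], "hand": 0.0},
    {"translation": [0, 0, 0], "turn": [0, 0, 0], "hand": 0.0}
  ]
}}

```text
time: 16.3
ee_pos: [0.6151, -0.1581, 0.1369]
eef_rot: [0.964, -0.267, 0.002, -0.0]
ft_force: [-3.4, 0.5, 8.5]
width: 0.0113
```

```bash
python3 st.py -121
```

```text
t 16.3 ee [ 0.6151 -0.1581  0.1369] f [-3.4   0.51  8.5 ] w 0.0113 q [-0.01  0.42  0.25  1.57 -0.11  1.16 -1.85] turn to level/yaw [ 0.0002  0.0036 -0.0003]
```

Call:
{"name": "apply_moves", "arguments": {
  "deltas": [
    {"translation": [-0.001, 0, -0.002], "turn": [0, 0.003, 0], "hand": 0.0},
    {"translation": [0, 0, -0.002], "turn": [0, 0, 0], "hand": 0.0}
  ]
}}

```text
time: 16.5
ee_pos: [0.6152, -0.1582, 0.135]
eef_rot: [0.964, -0.267, 0.002, -0.0]
ft_force: [-5.6, 0.8, 15.4]
width: 0.0117
```

Call:
{"name": "apply_moves", "arguments": {
  "deltas": [
    {"translation": [0, 0, -0.002], "turn": [0, 0, 0], "hand": 0.0},
    {"translation": [0, 0, -0.002], "turn": [0, 0, 0], "hand": 0.0}
  ]
}}

```text
time: 16.7
ee_pos: [0.6155, -0.1583, 0.1348]
eef_rot: [0.964, -0.267, 0.003, -0.001]
ft_force: [-10.6, 2.4, 21.3]
width: 0.0123
```

```bash
python3 st.py -121
```

```text
t 16.7 ee [ 0.6155 -0.1583  0.1348] f [-10.61   2.38  21.31] w 0.0123 q [-0.01  0.42  0.24  1.57 -0.11  1.15 -1.85] turn to level/yaw [-0.0002  0.0058 -0.0001]
```

Call:
{"name": "apply_moves", "arguments": {
  "deltas": [
    {"translation": [-0.0015, 0.0003, -0.0005], "turn": [0, 0.005, 0], "hand": 0.0}
  ]
}}

```text
time: 16.8
ee_pos: [0.6147, -0.1581, 0.1359]
eef_rot: [0.964, -0.267, 0.001, -0.001]
ft_force: [0.7, -0.0, 8.6]
width: 0.0116
```

```bash
python3 st.py -121
python3 - <<'E'
from h import *
c,a=snap("side","s12");c2,b=snap("scene","sc12");snap("wrist","w12")
for i in range(6): camera("side")
u,v=proj("side",c,np.array([.614,-.157,.11])).astype(int)
s=cv2.imread("pics/s12.png")[v-40:v+40,u-47:u+47];w=cv2.imread("pics/w12.png")[130:300,180:380]
cv2.imwrite("pics/c12.png",np.hstack([cv2.resize(w,(400,340),interpolation=2),cv2.resize(s,(400,340),interpolation=2)]))
E
python3 st.py -121
```

```text
t 16.8 ee [ 0.6147 -0.1581  0.1359] f [ 0.7  -0.04  8.64] w 0.0116 q [-0.01  0.42  0.25  1.57 -0.11  1.16 -1.85] turn to level/yaw [-0.0002  0.0031 -0.    ]
t 17.25 ee [ 0.6149 -0.1581  0.1356] f [-1.22  1.02  8.83] w 0.0118 q [-0.01  0.42  0.25  1.57 -0.11  1.16 -1.85] turn to level/yaw [ 0.      0.0033 -0.0002]
```

View pics/c12.png

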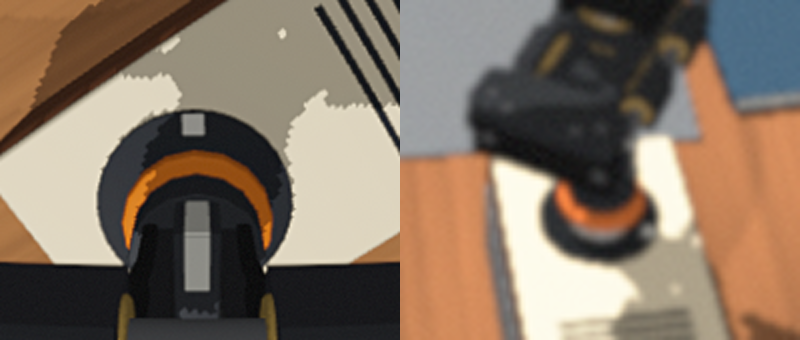

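The pointer lines up with the tick (both near column 195 of the crop), and the ring lies flat beneath the knob. The push holds at about 8.8 N, roughly 5.1–5.6 mm, so I'll press slightly more.

Call:
{"name": "apply_moves", "arguments": {
  "deltas": [
    {"translation": [-0.0007, 0, -0.002], "turn": [0, 0.003, 0], "hand": 0.0}
  ]
}}

```text
time: 17.35
ee_pos: [0.615, -0.1582, 0.135]
eef_rot: [0.964, -0.267, 0.001, -0.0]
ft_force: [-2.2, 1.9, 14.5]
width: 0.0118
```

```bash
python3 st.py -121
python3 - <<'E'
from h import *
for i in range(8): camera("side")
E
python3 st.py -121
```

```text
t 17.35 ee [ 0.615  -0.1582  0.135 ] f [-2.16  1.92 14.51] w 0.0118 q [-0.01  0.43  0.25  1.57 -0.11  1.16 -1.85] turn to level/yaw [ 0.0001  0.0026 -0.0001]
t 17.75 ee [ 0.615  -0.1582  0.1351] f [-2.45  0.54 11.2 ] w 0.0115 q [-0.01  0.42  0.25  1.57 -0.11  1.16 -1.85] turn to level/yaw [ 0.      0.0026 -0.0001]
```

```bash
python3 -c "
from bench import order
print(order.close_job())"
```

```text
the job is handed in; nothing more can be done
None
```

The job is done and handed in at about 17.8 s: the ring is on the boss, and the knob is pushed fully onto the shaft, still gripped and held pressed down.

- **Ring:** From above, its outline was round and its size fitted lying flat. Its centre measured about 1 mm from the shaft axis. The later side and wrist views still show it flat under the knob.
- **Knob alignment:** The last measurement, just before it went on, had the pointer at −31.4° against −31.2° for the tick. The final wrist picture shows them in line.
- **Press:** The shaft entered the bore without resistance, and the force then rose as the spring should. The last reading was 11 N with the tool at z 0.1351 m. Full travel was expected at about 0.135 m and 10 N, so the shaft is at or close to its stop. An earlier, slightly lighter press held for 0.45 s without springing back.
- **Disagreements:** Wrist-camera positions differed from the arm's readings by 1–2 mm, which I allowed for. The press briefly reached 21 N, with about 11 N sideways, before I eased it off. A sideways force of about 2.5 N remained at the end.
- **Not checked:** I took no final measurement of the other objects on the desk. Apart from the ring and knob, I saw no contact with anything.

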